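# Flip the finished job's flag to green

## Robot

A 6-joint arm with a two-finger parallel gripper is mounted at the origin on the work surface. World frame = base frame: x ahead of the robot, y to its left, z up, the work surface at z = 0. Lengths are in m, angles in rad, forces in N, time in s.
With the tool pointing down it reaches from about 0.35 to 0.775 m from the base axis. Payload 7.3 kg.
Tool frame: the origin (TCP) lies midway between the tips of the shut fingers; the grasp point (between the pads) lies 19 mm behind it (robot.grip_depth is the z of the grasp point in the tool frame, in m); z points along the fingers, y is the line along which they close (so a half turn about z gives the same grasp; the last joint's range is limited). The gripper opens to 92 mm and grips with 3 to 60 N. Pads are 19 mm wide; open, the fingers measure 130 mm over their backs; the gripper's body (75 mm by 190 mm) begins 47 mm behind the grasp point.
Start: joints at [1.136, 0.342, 1.524, -0, 1.275, -0.146], TCP at [0.15, 0.503, 0.227] pointing down, gripper open.
Joint ranges: [-2.53, 2.53], [-0.77, 2.02], [0.04, 2.7], [-1, 4.14], [0.28, 2.66], [-3.11, 3.11]. Speed limits (rad/s): [2.57, 2.57, 3.14, 3.14, 3.14, 3.14].

## Interface

Orientations are given as [roll, pitch, yaw] about the fixed x, y, z axes, in that order (R = Rz(yaw) Ry(pitch) Rx(roll)).
In Python, from cell import robot, viewer gives the robot as it stands.
- The arm moves only by the tool step_arm, never from a script. Its argument "increments" is a list of rows, each an object with "delta_pos": the shift along the tool's x, y, z in cm, a list of three; "dr": the turn, a rotation vector about the tool's x, y, z in degrees, a list of three; "fingers": the closure, from -1 (fully open) to 1 (shut), so that 0 is half open. In form: [{"delta_pos": [tx, ty, tz], "dr": [wx, wy, wz], "fingers": fingers}, ...]. A call has exactly 5 rows; each row is the pose to reach, as a shift and turn from the pose commanded when the call began, along the tool's axes at that moment; what a row does not reach only later rows make up. A row lasts 1/8 s, in which the tool goes at most 62.5 mm and 10.7 degrees, less where a joint would pass 70% of its speed; a pose out of reach is approached as far as the arm can. A call with a gripper value outside its range is refused whole. The fingers move at their own pace and stop on an object; "newtons" is the grip in N (left out, the last holds). Time passes only in rows, so rows that repeat a pose let the fingers close, or fill a call up. It gives the time, the measured TCP pose, the force, the opening and the grip force at its end, in the units of the state.
- robot.observe(): the state, without advancing time (a new reading comes with each control period).
- viewer.read_camera(name): name is "scene" or "top" or "wrist"; returns the picture (480x640x3 uint8, red, green, blue); there is no depth.
- viewer.camera_params(name): a dict with "K" (3x3 intrinsics, pixels), "T" (4x4, takes a point from camera to world coordinates). Camera axes: x right, y down, z forward; pixel columns grow to the right and rows downward; lengths in m; the calibration is good to about 2 mm. A picture is of the moment at which its call begins: read the wrist's pose just before it. camera_params takes no time and is no camera call; for the wrist camera it gives the pose at the moment of the call.
- robot.hand_in(): hands the job in; it is judged then, once.
The state is a dict: "time": time; "qpos": joint angles; "qvel": joint speeds; "joint_efforts": joint torques, N m; "tool_pos": TCP position; "tool_rot": TCP orientation; "contact_force": force on the tool from outside, world axes, zero at the start; "torque": the same for the moment, N m; "opening": finger opening in m; "grip_force": force on a finger pad.
Only numpy, scipy, OpenCV 4.12 (cv2) and the standard library are available. Lean on these libraries where they do the work, as an engineer would, in place of code of your own. Each camera call takes 0.05 s, during which the arm holds its last target. There are 200 camera calls.

## Task

The gold bangle is finished: on the job stand whose tray holds it, push the flag paddle with a fingertip right over its hinge, from red to green, until it lies flat on the other side with its green face up. Be gentle with the flag: push it, do not pinch it or bear down hard on it. Leave the other stand's flag on red, and do not pick up or shift the bangle, the silver blank, the jar or the steel ring cone.

Things in the scene. Friction and masses are not known exactly. Their poses are not given: they have to be found in the camera images.
- stand_gold: Job stand with the gold-coloured bangle in its tray: fixed dark wooden base 190 (x) x 196 (y) x 14 mm, origin at the centre of its underside, on the bench; its x points about to the robot's right (world -y, within 26 degrees), its y away from the robot. The flag's centre line is local y = -48 mm; the tray, 86 x 86 mm, 12 mm high rim, is centred at local y = +48 mm. Looks the same as stand_silver.
- flag_gold (a joint): Flag paddle: plate 44 mm wide, 6 mm thick, reaching 10 to 85 mm from a level hinge along the stand's y; about 50 g, one face red, one green. 0 rad: level, to the stand's -x side (robot's left), red up (starts 0 to 0.15); pi/2: upright; pi (stop): level on the +x side (right), green up. Stiff hinge: it stays where it is left; 0.5 to 1.5 N at the edge turns it.
- flag_gold_hinge (a point): Middle of that flag's hinge axis, 75 mm above the bench, axes as the stand. Brass cheeks 26 mm either side along y, 24 mm long in x, reach 9 mm above it. The flag rests on 36 mm wide, 6 mm thick bars at x = -26 and +26 mm; beyond them it overhangs, with 58 mm clear height above the base.
- flag_gold_edge (a point): Middle of that flag's free edge, at half thickness, 85 mm from the hinge; moves with the flag. Its x axis points from the edge to the hinge, its y axis along the hinge.
- stand_silver: Job stand with the silver-grey round blank in its tray: fixed dark wooden base 190 (x) x 196 (y) x 14 mm, origin at the centre of its underside, on the bench; its x points about to the robot's right (world -y, within 26 degrees), its y away from the robot. The flag's centre line is local y = -48 mm; the tray, 86 x 86 mm, 12 mm high rim, is centred at local y = +48 mm. Looks the same as stand_gold.
- flag_silver (a joint): Flag paddle: plate 44 mm wide, 6 mm thick, reaching 10 to 85 mm from a level hinge along the stand's y; about 50 g, one face red, one green. 0 rad: level, to the stand's -x side (robot's left), red up (starts 0 to 0.15); pi/2: upright; pi (stop): level on the +x side (right), green up. Stiff hinge: it stays where it is left; 0.5 to 1.5 N at the edge turns it.
- flag_silver_hinge (a point): Middle of that flag's hinge axis, 75 mm above the bench, axes as the stand. Brass cheeks 26 mm either side along y, 24 mm long in x, reach 9 mm above it. The flag rests on 36 mm wide, 6 mm thick bars at x = -26 and +26 mm; beyond them it overhangs, with 58 mm clear height above the base.
- flag_silver_edge (a point): Middle of that flag's free edge, at half thickness, 85 mm from the hinge; moves with the flag. Its x axis points from the edge to the hinge, its y axis along the hinge.
- bangle: Finished gold-coloured bangle lying flat, loose, in the tray of stand_gold: ring 66 mm outside, 54 mm inside, 10 mm high, 40 g; origin at the centre of its underside.
- blank: Plain silver-grey disc blank lying flat, loose, in the tray of stand_silver: 46 mm diameter, 10 mm high; origin at the centre of its underside.
- jar: Loose amber glass jar with a steel lid, 56 mm diameter, 85 mm high; origin at the centre of its underside.
- mandrel: Loose steel ring cone standing on its 56 mm foot, 120 mm high, 25 tapering to 16 mm thick; origin at the centre of its underside.

How it is judged:
By the outcome, as a careful person would: the job done as asked, in the order asked, and still so for the second after the job is handed in, with the robot touching nothing.
It also fails if it takes over 42 s, if anything falls off the work surface, if the arm or the gripper's body presses on something with over 40 N, if the wrist force passes 120 N, or if a joint passes its speed limit or range.

## Working session

There is one attempt and no reset: what is moved stays moved. The work goes in short steps, Python scripts to look and compute and a tool call to move; the robot and the scene stay as the last step left them, time stands still between calls to the robot, and variables do not carry over. Pictures are saved under pics/ and viewed, at most 10 in all, crops included, and the job is handed in when it is done.

Besides the shell and the picture viewer there is one more tool, called after "Request:" by a JSON object that holds its "name" and its "arguments". step_arm: Moves the arm, as the interface text tells. Its arguments: {"type":"object","properties":{"increments":{"type":"array"},"newtons":{"type":"number"}},"required":["increments"]}

```bash
mkdir -p pics; ls
python3 - <<'E'
from cell import robot, viewer
import cv2, numpy as np
for n in ("top","scene"):
    im=viewer.read_camera(n); cv2.imwrite(f"pics/{n}0.png",im[:,:,::-1])
    p=viewer.camera_params(n); print(n,np.round(p["K"],1).tolist(),np.round(p["T"],3).tolist())
s=robot.observe(); print(s["tool_pos"],s["tool_rot"],s["time"])
E
```

```text
pics
top [[496.5, 0.0, 324.1], [0.0, 496.5, 248.4], [0.0, 0.0, 1.0]] [[-0.021, -0.998, 0.057, 0.567], [-1.0, 0.02, -0.01, -0.073], [0.009, -0.057, -0.998, 1.073], [0.0, 0.0, 0.0, 1.0]]
scene [[583.6, 0.0, 323.7], [0.0, 583.6, 240.9], [0.0, 0.0, 1.0]] [[-0.451, 0.724, -0.522, 1.235], [0.893, 0.372, -0.255, 0.229], [0.01, -0.581, -0.814, 1.015], [0.0, 0.0, 0.0, 1.0]]
[0.14933795 0.50293501 0.22612191] [-3.14025233e+00 -1.79640865e-04  2.85282333e+00] 0.1
```

View pics/top0.png

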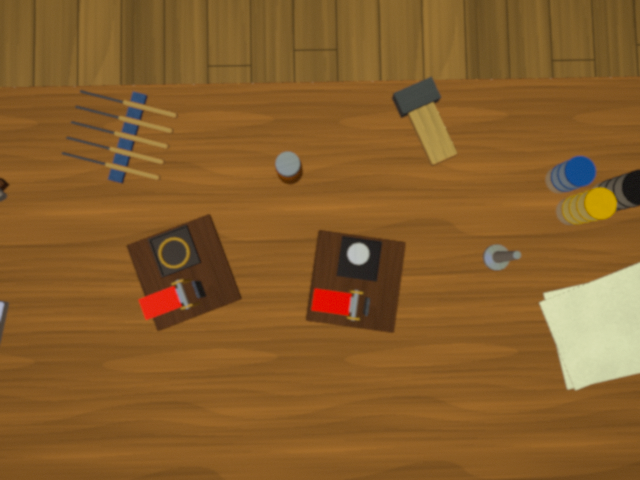

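View pics/scene0.png

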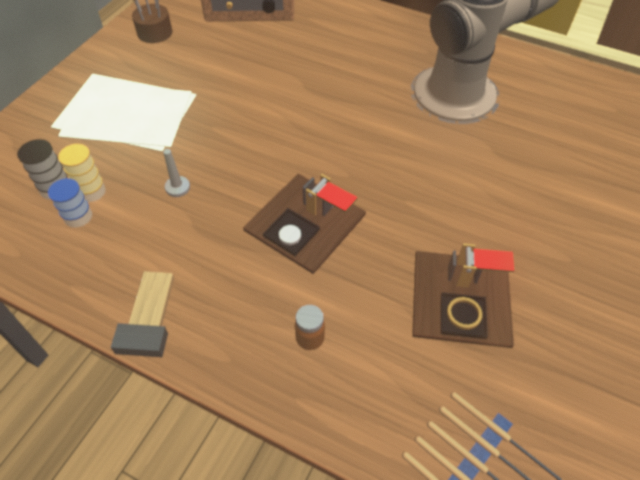

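The gold bangle is in the left stand, with its tray at top pixel (174,253) and its red flag at (160,302). The silver blank's stand is on the right, with its flag at (331,302). The jar is at (288,166) and the cone at (500,257), both clear of the gold flag.

```bash
cat > h.py <<'E'
import cv2, numpy as np
from cell import robot, viewer
def ray(n,px):
    p=viewer.camera_params(n); K,T=np.array(p["K"]),np.array(p["T"])
    d=T[:3,:3]@np.linalg.inv(K)@np.array([px[0],px[1],1.]); return T[:3,3],d
def onz(n,px,z):
    o,d=ray(n,px); return o+d*(z-o[2])/d[2]
def redmask(im):
    h=cv2.cvtColor(im,cv2.COLOR_RGB2HSV); return (((h[...,0]<4)|(h[...,0]>176))&(h[...,1]>200)&(h[...,2]>150)).astype(np.uint8)
E
python3 - <<'E'
from h import *
np.set_printoptions(precision=4,suppress=True)
t=cv2.imread("pics/top0.png")[:,:,::-1].copy(); s=cv2.imread("pics/scene0.png")[:,:,::-1].copy()
dark=(t.max(2)<100).astype(np.uint8); dark[:, :110]=0; dark[:, 250:]=0; dark[:205]=0; dark[340:]=0
c=max(cv2.findContours(dark,0,2)[0],key=cv2.contourArea)
b=cv2.boxPoints(cv2.minAreaRect(c)); W=np.array([onz("top",p,.014) for p in b]); print(b,W,W.mean(0))
print("sides",np.linalg.norm(np.diff(W,axis=0),axis=1))
e=W-np.roll(W,1,0); 
for v in e: print(np.degrees(np.arctan2(v[1],v[0])))
for n,im,roi in (("top",t,(110,250)),("scene",s,(400,540))):
    m=redmask(im); m[:,:roi[0]]=0; m[:,roi[1]:]=0
    c=max(cv2.findContours(m,0,2)[0],key=cv2.contourArea); q=cv2.approxPolyDP(c,5,True)[:,0]
    M=cv2.moments(c); print(n,q.tolist(),M["m10"]/M["m00"],M["m01"]/M["m00"],M["m00"])
    for p in q: print(onz(n,p,.08))
g=cv2.cvtColor(t,cv2.COLOR_RGB2HSV)
E
```

```text
[[125.3288 244.8767]
 [209.7123 213.2329]
 [241.7672 298.7123]
 [157.3836 330.3562]] [[0.6426 0.3397 0.014 ]
 [0.7069 0.1599 0.014 ]
 [0.5232 0.0934 0.014 ]
 [0.4605 0.2719 0.014 ]] [0.5833 0.2162 0.014 ]
sides [0.191  0.1953 0.1892]
20.408433074234487
-70.32505028859032
-160.10400662336582
109.37310027019345
top [[173, 287], [141, 300], [147, 317], [180, 304]] 159.98361457569086 302.3206162876009 681.5
[0.552  0.2193 0.08  ]
[0.5276 0.2828 0.08  ]
[0.4938 0.2709 0.08  ]
[0.518  0.2056 0.08  ]Traceback (most recent call last):
  File "<stdin>", line 12, in <module>
ValueError: max() iterable argument is empty
```

```bash
cat >> h.py <<'E'
from scipy.spatial.transform import Rotation as Ro
a=np.radians(20.1); UY=np.array([np.cos(a),np.sin(a),0]); UX=np.array([np.sin(a),-np.cos(a),0]); Z=np.array([0,0,1.])
H=np.array([.538,.1995,0])
def go(x,y,z,tilt):
    """target in flag frame (mm from hinge, z above bench), tilt deg towards stand +x; prints increments"""
    s=robot.observe(); R=Ro.from_euler("xyz",s["tool_rot"]); p=np.array(s["tool_pos"])
    t=np.radians(tilt); zt=np.sin(t)*UX-np.cos(t)*Z; yt=UY; T=Ro.from_matrix(np.c_[np.cross(yt,zt),yt,zt])
    P=H+(x*UX+y*UY+z*Z)/1000
    print("go",x,y,z,tilt,"cm",np.round(100*R.inv().apply(P-p),2).tolist(),"deg",np.round((R.inv()*T).as_rotvec(degrees=True),1).tolist())
def st():
    s=robot.observe(); d=np.array(s["tool_pos"])-H; R=Ro.from_euler("xyz",s["tool_rot"]).as_matrix()
    print("t",s["time"],"loc mm",np.round(1000*np.array([d@UX,d@UY,d[2]]),1),"zt",np.round(R[:,2],2),"q",np.round(s["qpos"],2),"F",np.round(s["contact_force"],1),"op",s["opening"])
E
python3 -c "
from h import *
st(); go(-160,0,200,0); go(-160,0,200,55)"
```

```text
t 0.1 loc mm [-418.5 -260.7  226.1] zt [-0. -0. -1.] q [ 1.14  0.34  1.52 -0.    1.28 -0.15] F [-0.2 -0.3  0. ] op 0.09211997211949999
go -160 0 200 0 cm [-36.35, -5.18, 2.61] deg [-0.1, 0.0, 53.4]
go -160 0 200 55 cm [-36.35, -5.18, 2.61] deg [25.5, -50.8, 49.1]
```

Request:
{"name": "step_arm", "arguments": {"increments": [{"delta_pos": [-6, -0.9, 0], "dr": [0, 0, 10], "fingers": 1}, {"delta_pos": [-12, -1.7, 0], "dr": [0, 0, 20], "fingers": 1}, {"delta_pos": [-18, -2.6, 0], "dr": [0, 0, 30], "fingers": 1}, {"delta_pos": [-24, -3.4, 0], "dr": [0, 0, 40], "fingers": 1}, {"delta_pos": [-30, -4.3, 0], "dr": [0, 0, 50], "fingers": 1}], "newtons": 5}}

```text
time: 0.72
tool_pos: [0.4264, 0.3755, 0.2264]
tool_rot: [-3.141, -0.0, 1.974]
contact_force: [-0.1, 0.0, -0.7]
opening: 0.0461
grip_force: 0.0
```

```bash
python3 -c "
from h import *
st(); go(-160,0,200,55)"
```

```text
t 0.725 loc mm [-203.7  -44.4  226.4] zt [-0. -0. -1.] q [0.59 0.42 1.4  0.   1.32 0.18] F [-0.1  0.  -0.7] op 0.04608762665312697
go -160 0 200 55 cm [-4.59, 4.2, 2.64] deg [1.4, -55.0, 2.8]
```

Request:
{"name": "step_arm", "arguments": {"increments": [{"delta_pos": [-1, 1, 0], "dr": [0, -10, 1], "fingers": 1}, {"delta_pos": [-2, 2, 0], "dr": [0, -20, 1], "fingers": 1}, {"delta_pos": [-3, 3, 0], "dr": [0, -30, 2], "fingers": 1}, {"delta_pos": [-3.5, 3.6, 0], "dr": [0, -40, 2], "fingers": 1}, {"delta_pos": [-4, 4, 0], "dr": [1, -50, 3], "fingers": 1}]}}

```text
time: 1.35
tool_pos: [0.4774, 0.3563, 0.227]
tool_rot: [3.13, 0.878, 1.919]
contact_force: [0.7, -1.7, -0.8]
opening: 0.001
grip_force: 0.0
```

```bash
python3 -c "
from h import *
st(); go(-160,0,120,65);go(-130,0,48,65);go(-160,0,120,58)"
```

```text
t 1.35 loc mm [-168.1   -3.   227. ] zt [ 0.27 -0.72 -0.64] q [ 0.87  0.77  1.11 -0.75  1.74  0.57] F [ 0.7 -1.7 -0.8] op 0.0009508333128964852
go -160 0 120 65 cm [7.72, 0.22, 7.46] deg [0.5, -14.7, -0.2]
go -130 0 48 65 cm [11.34, 0.15, 14.36] deg [0.5, -14.7, -0.2]
go -160 0 120 58 cm [7.72, 0.22, 7.46] deg [0.5, -7.7, -0.1]
```

Request:
{"name": "step_arm", "arguments": {"increments": [{"delta_pos": [2, 0, 2], "dr": [0, -2, 0], "fingers": 1}, {"delta_pos": [4, 0.1, 4], "dr": [0, -4, 0], "fingers": 1}, {"delta_pos": [6, 0.2, 6], "dr": [0, -6, 0], "fingers": 1}, {"delta_pos": [7.7, 0.2, 7.5], "dr": [0, -8, 0], "fingers": 1}, {"delta_pos": [7.7, 0.2, 7.5], "dr": [0, -8, 0], "fingers": 1}]}}

```text
time: 1.98
tool_pos: [0.4818, 0.3486, 0.1167]
tool_rot: [3.14, 1.015, 1.926]
contact_force: [-0.7, 0.3, -0.0]
opening: 0.0008
grip_force: 0.0
```

```bash
python3 -c "
from h import *
st(); go(-130,0,46,58);go(-62,0,46,58)
cv2.imwrite('pics/s1.png',viewer.read_camera('scene')[:,:,::-1])"
```

```text
t 1.975 loc mm [-159.4   -1.6  116.7] zt [ 0.3  -0.8  -0.53] q [ 0.89  0.94  1.17 -0.82  1.67  0.74] F [-0.7  0.3 -0. ] op 0.0008003654374337083
go -130 0 46 58 cm [4.46, 0.14, 6.23] deg [0.3, 0.1, 0.1]
go -62 0 46 58 cm [0.87, 0.1, 12.01] deg [0.3, 0.1, 0.1]
```

View pics/s1.png

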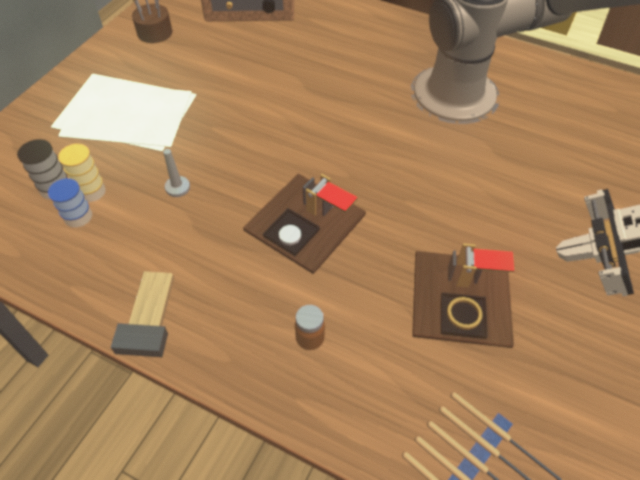

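The slim shut fingertip is at pixel (560,248), lined up with the red gold flag at (493,260), tilted and to its left. Next I go down and in under the overhang.

Request:
{"name": "step_arm", "arguments": {"increments": [{"delta_pos": [1.5, 0.1, 2], "dr": [0, 0, 0], "fingers": 1}, {"delta_pos": [3, 0.1, 4.2], "dr": [0, 0, 0], "fingers": 1}, {"delta_pos": [4.5, 0.1, 6.2], "dr": [0, 0, 0], "fingers": 1}, {"delta_pos": [3.3, 0.1, 8.5], "dr": [0, 0, 0], "fingers": 1}, {"delta_pos": [2.2, 0.1, 10.3], "dr": [0, 0, 0], "fingers": 1}]}}

```text
time: 2.65
tool_pos: [0.511, 0.2782, 0.0464]
tool_rot: [3.129, 1.012, 1.916]
contact_force: [-0.0, -0.1, 0.1]
opening: 0.0002
grip_force: 0.0
```

```bash
python3 -c "
from h import *
st(); go(-66,0,44,58); go(-66,0,80,58); go(-50,0,120,58);go(-20,0,150,50)"
```

```text
t 2.65 loc mm [-83.2   1.7  46.4] zt [ 0.3  -0.79 -0.53] q [ 0.79  0.98  1.33 -0.88  1.48  0.84] F [-0.  -0.1  0.1] op 0.00018349338879194874
go -66 0 44 58 cm [-0.71, -0.18, 1.59] deg [0.5, -0.0, -0.2]
go -66 0 80 58 cm [-3.76, -0.16, -0.32] deg [0.5, -0.0, -0.2]
go -50 0 120 58 cm [-8.0, -0.14, -1.09] deg [0.5, -0.0, -0.2]
go -20 0 150 50 cm [-12.13, -0.13, -0.13] deg [0.5, 8.0, -0.1]
```

Request:
{"name": "step_arm", "arguments": {"increments": [{"delta_pos": [-0.4, -0.1, 0.8], "dr": [0, 0, 0], "fingers": 1}, {"delta_pos": [-0.7, -0.2, 1.6], "dr": [0, 0, 0], "fingers": 1}, {"delta_pos": [-1.5, -0.2, 1.1], "dr": [0, 0, 0], "fingers": 1}, {"delta_pos": [-2.4, -0.2, 0.6], "dr": [0, 0, 0], "fingers": 1}, {"delta_pos": [-3.2, -0.2, 0], "dr": [0, 0, 0], "fingers": 1}]}}

```text
time: 3.28
tool_pos: [0.5144, 0.2628, 0.0745]
tool_rot: [3.128, 1.012, 1.916]
contact_force: [0.4, 0.5, -0.3]
opening: 0.0003
grip_force: 0.4
```

```bash
python3 -c "
from h import *
st(); go(-66,0,90,58);go(-60,0,105,58); go(-50,0,120,58);go(-40,0,130,58);go(-20,0,140,58)
cv2.imwrite('pics/s2.png',viewer.read_camera('scene')[120:360,360:,::-1])"
```

```text
t 3.275 loc mm [-67.6  -0.4  74.5] zt [ 0.3  -0.79 -0.53] q [ 0.77  0.92  1.36 -0.9   1.48  0.81] F [ 0.4  0.5 -0.3] op 0.0002881749079363679
go -66 0 90 58 cm [-1.4, 0.05, -0.69] deg [0.5, -0.0, -0.2]
go -60 0 105 58 cm [-2.99, 0.06, -0.98] deg [0.5, -0.0, -0.2]
go -50 0 120 58 cm [-4.79, 0.06, -0.92] deg [0.5, -0.0, -0.2]
go -40 0 130 58 cm [-6.17, 0.06, -0.61] deg [0.5, -0.0, -0.2]
go -20 0 140 58 cm [-8.08, 0.06, 0.56] deg [0.5, -0.0, -0.2]
```

View pics/s2.png

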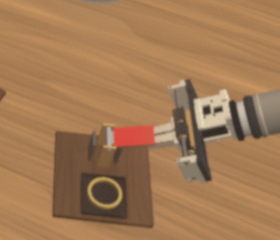

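The fingers are under the free edge, around crop (160,133), and the flag is starting to lift. I'll continue along the arc.

Request:
{"name": "step_arm", "arguments": {"increments": [{"delta_pos": [-0.7, 0, -0.4], "dr": [0, 0, 0], "fingers": 1}, {"delta_pos": [-1.4, 0, -0.7], "dr": [0, 0, 0], "fingers": 1}, {"delta_pos": [-2.2, 0, -0.9], "dr": [0, 0, 0], "fingers": 1}, {"delta_pos": [-3.0, 0, -1.0], "dr": [0, 0, 0], "fingers": 1}, {"delta_pos": [-3.9, 0, -1.0], "dr": [0, 0, 0], "fingers": 1}]}}

```text
time: 3.95
tool_pos: [0.5185, 0.2504, 0.1122]
tool_rot: [3.13, 1.012, 1.917]
contact_force: [0.5, 0.4, -0.5]
opening: 0.0003
grip_force: 0.5
```

Request:
{"name": "step_arm", "arguments": {"increments": [{"delta_pos": [-0.9, 0, 0.1], "dr": [0, 0, 0], "fingers": 1}, {"delta_pos": [-1.6, 0, 0.2], "dr": [0, 0, 0], "fingers": 1}, {"delta_pos": [-2.3, 0, 0.4], "dr": [0, 0, 0], "fingers": 1}, {"delta_pos": [-3.2, 0, 0.9], "dr": [0, 0, 0], "fingers": 1}, {"delta_pos": [-4.1, 0, 1.5], "dr": [0, 0, 0], "fingers": 1}]}}

```text
time: 4.58
tool_pos: [0.5305, 0.2178, 0.139]
tool_rot: [3.13, 1.012, 1.917]
contact_force: [-0.3, 1.1, -0.3]
opening: 0.0009
grip_force: 0.4
```

```bash
python3 -c "
from h import *
st(); go(-10,0,145,50); go(0,0,140,40)
cv2.imwrite('pics/s3.png',viewer.read_camera('scene')[120:360,360:,::-1])"
```

```text
t 4.575 loc mm [-19.8  -0.8 139. ] zt [ 0.3  -0.79 -0.53] q [ 0.7   0.8   1.42 -0.93  1.48  0.73] F [-0.3  1.1 -0.3] op 0.0009498224679324611
go -10 0 145 50 cm [-1.03, 0.08, 0.51] deg [0.5, 8.0, -0.1]
go 0 0 140 40 cm [-1.13, 0.07, 1.62] deg [0.5, 18.0, -0.1]
```

View pics/s3.png

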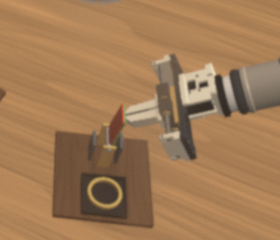

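The flag is now nearly upright at crop (117,122), about 75°, with the finger on its green face. I'll keep pushing over while straightening the tool.

```bash
python3 -c "
from h import *
for w in [(-10,0,140,50),(2,0,139,42),(14,0,138,34),(25,0,134,28),(35,0,128,22)]: go(*w)"
```

```text
go -10 0 140 50 cm [-0.49, 0.07, 0.72] deg [0.4, 8.0, -0.2]
go 2 0 139 42 cm [-1.04, 0.07, 1.79] deg [0.4, 16.0, -0.1]
go 14 0 138 34 cm [-1.59, 0.06, 2.86] deg [0.4, 24.0, -0.1]
go 25 0 134 28 cm [-1.83, 0.05, 4.0] deg [0.5, 30.0, -0.1]
go 35 0 128 22 cm [-1.85, 0.05, 5.17] deg [0.5, 36.0, -0.1]
```

Request:
{"name": "step_arm", "arguments": {"increments": [{"delta_pos": [-0.5, 0, 0.7], "dr": [0, 8, 0], "fingers": 1}, {"delta_pos": [-1.0, 0, 1.8], "dr": [0, 16, 0], "fingers": 1}, {"delta_pos": [-1.6, 0, 2.9], "dr": [0, 24, 0], "fingers": 1}, {"delta_pos": [-1.8, 0, 4.0], "dr": [0, 30, 0], "fingers": 1}, {"delta_pos": [-1.9, 0, 5.2], "dr": [0, 36, 0], "fingers": 1}]}}

```text
time: 5.25
tool_pos: [0.5496, 0.167, 0.128]
tool_rot: [3.133, 0.381, 1.924]
contact_force: [0.6, 0.4, -0.3]
opening: 0.0005
grip_force: 0.3
```

```bash
python3 -c "
from h import *
st()
for w in [(43,0,120,18),(50,0,112,15),(56,0,103,12),(60,0,94,10),(63,0,86,8)]: go(*w)"
```

```text
t 5.25 loc mm [ 34.5  -0.3 128. ] zt [ 0.14 -0.35 -0.93] q [ 0.37  0.55  1.54 -0.43  1.09  0.23] F [ 0.6  0.4 -0.3] op 0.0005070907328177568
go 43 0 120 18 cm [-0.5, 0.02, 1.06] deg [0.5, 3.8, 0.1]
go 50 0 112 15 cm [-0.85, 0.01, 2.06] deg [0.5, 6.8, 0.1]
go 56 0 103 12 cm [-1.07, -0.0, 3.12] deg [0.5, 9.8, 0.2]
go 60 0 94 10 cm [-1.11, -0.01, 4.1] deg [0.5, 11.8, 0.2]
go 63 0 86 8 cm [-1.09, -0.02, 4.96] deg [0.5, 13.8, 0.2]
```

Request:
{"name": "step_arm", "arguments": {"increments": [{"delta_pos": [-0.5, 0, 1.1], "dr": [0, 4, 0], "fingers": 1}, {"delta_pos": [-0.85, 0, 2.1], "dr": [0, 7, 0], "fingers": 1}, {"delta_pos": [-1.1, 0, 3.1], "dr": [0, 10, 0], "fingers": 1}, {"delta_pos": [-1.1, 0, 4.1], "dr": [0, 12, 0], "fingers": 1}, {"delta_pos": [-1.1, 0, 4.9], "dr": [0, 14, 0], "fingers": 1}]}}

```text
time: 5.88
tool_pos: [0.5593, 0.1402, 0.0858]
tool_rot: [3.136, 0.139, 1.926]
contact_force: [-0.1, 0.6, 0.8]
opening: 0.0009
grip_force: 0.3
```

```bash
python3 -c "
from h import *
st()
for w in [(64,0,80,8),(64,0,78,8)]: go(*w)"
```

```text
t 5.875 loc mm [63.  -0.4 85.8] zt [ 0.05 -0.13 -0.99] q [ 0.19  0.57  1.58 -0.17  0.97 -0.07] F [-0.1  0.6  0.8] op 0.0009197787112098907
go 64 0 80 8 cm [-0.02, 0.03, 0.58] deg [0.4, -0.0, 0.2]
go 64 0 78 8 cm [0.01, 0.03, 0.78] deg [0.4, -0.0, 0.2]
```

Now I lower the last few millimetres slowly.

Request:
{"name": "step_arm", "arguments": {"increments": [{"delta_pos": [0, 0, 0.2], "dr": [0, 0, 0], "fingers": 1}, {"delta_pos": [0, 0, 0.35], "dr": [0, 0, 0], "fingers": 1}, {"delta_pos": [0, 0, 0.5], "dr": [0, 0, 0], "fingers": 1}, {"delta_pos": [0, 0, 0.6], "dr": [0, 0, 0], "fingers": 1}, {"delta_pos": [0, 0, 0.65], "dr": [0, 0, 0], "fingers": 1}]}}

```text
time: 6.5
tool_pos: [0.5597, 0.1404, 0.0795]
tool_rot: [3.135, 0.14, 1.926]
contact_force: [-0.2, -0.7, 1.7]
opening: 0.0003
grip_force: 0.7
```

Request:
{"name": "step_arm", "arguments": {"increments": [{"delta_pos": [0, 0, 0.03], "dr": [0, 0, 0], "fingers": 1}, {"delta_pos": [0, 0, 0.06], "dr": [0, 0, 0], "fingers": 1}, {"delta_pos": [0, 0, 0.1], "dr": [0, 0, 0], "fingers": 1}, {"delta_pos": [0, 0, 0.13], "dr": [0, 0, 0], "fingers": 1}, {"delta_pos": [0, 0, 0.15], "dr": [0, 0, 0], "fingers": 1}]}}

```text
time: 7.12
tool_pos: [0.5599, 0.1403, 0.0789]
tool_rot: [3.134, 0.139, 1.926]
contact_force: [-3.6, 1.6, 9.8]
opening: 0.0006
grip_force: 4.8
```

The force rose to 10 N and the travel stopped, so the flag is at its stop. I'm backing off upward and checking.

Request:
{"name": "step_arm", "arguments": {"increments": [{"delta_pos": [0, 0, -0.3], "dr": [0, 0, 0], "fingers": 1}, {"delta_pos": [0, 0, -2], "dr": [0, 0, 0], "fingers": 1}, {"delta_pos": [0, 0, -6], "dr": [0, 0, 0], "fingers": 1}, {"delta_pos": [0, 0, -11], "dr": [0, 0, 0], "fingers": 1}, {"delta_pos": [0, 0, -15], "dr": [0, 0, 0], "fingers": 1}]}}

```text
time: 7.75
tool_pos: [0.5518, 0.1595, 0.2295]
tool_rot: [3.133, 0.14, 1.926]
contact_force: [0.4, -0.0, -0.1]
opening: 0.0005
grip_force: 0.0
```

Request:
{"name": "step_arm", "arguments": {"increments": [{"delta_pos": [0, -5, 0], "dr": [0, 0, 0], "fingers": 1}, {"delta_pos": [0, -10, 0], "dr": [0, 0, 0], "fingers": 1}, {"delta_pos": [0, -13, 0], "dr": [0, 0, 0], "fingers": 1}, {"delta_pos": [0, -13, 0], "dr": [0, 0, 0], "fingers": 1}, {"delta_pos": [0, -13, 0], "dr": [0, 0, 0], "fingers": 1}]}}

```text
time: 8.38
tool_pos: [0.4309, 0.1141, 0.2265]
tool_rot: [3.133, 0.14, 1.926]
contact_force: [0.3, 0.4, -1.1]
opening: 0.0003
grip_force: 0.0
```

```bash
python3 -c "
from h import *
st()
cv2.imwrite('pics/s4.png',viewer.read_camera('scene')[:,:,::-1])
t=viewer.read_camera('top'); cv2.imwrite('pics/t4.png',t[:,:,::-1])
h=cv2.cvtColor(t,cv2.COLOR_RGB2HSV); m=((h[...,0]>45)&(h[...,0]<85)&(h[...,1]>120)).astype(np.uint8)
for c in cv2.findContours(m,0,2)[0]:
  if cv2.contourArea(c)>100:
    for p in cv2.approxPolyDP(c,5,True)[:,0]:
      d=onz('top',p,.078)-H; print(p,np.round(1000*d@UX,1),np.round(1000*d@UY,1))"
```

```text
t 8.375 loc mm [  43.4 -129.9  226.5] zt [ 0.06 -0.13 -0.99] q [ 0.18  0.19  1.74 -0.15  1.18 -0.12] F [ 0.3  0.4 -1.1] op 0.0003076348386697453
[219 269] 83.5 20.5
[184 282] 9.5 21.5
[190 301] 7.4 -18.2
[226 288] 83.2 -20.0
```

View pics/s4.png

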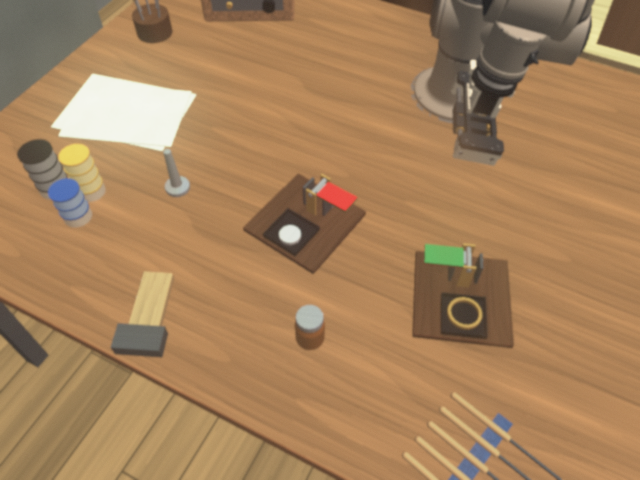

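The gold stand's flag lies flat with green up at pixel (445,256). The silver stand's flag is still red at (336,195), nothing else has moved, and the robot is clear.

```bash
python3 -c "
from cell import robot
print(robot.hand_in())"
```

```text
the job is handed in; nothing more can be done
None
```

The gold bangle's flag is pushed over and lies flat, green side up; the silver stand's flag is still on red, nothing else was moved, and the job is handed in (8.4 s of 42 s used, peak contact force read about 11 N at the stop).

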